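Jack up the tray dolly and hold it

ROBOT

A 6-joint arm with a two-finger parallel gripper is mounted at the origin on the work surface. World frame = base frame: x ahead of the robot, y to its left, z up, the work surface at z = 0. Lengths are in m, angles in rad, forces in N, time in s.
With the tool pointing down it reaches from about 0.25 to 0.775 m from the base axis. Payload 8.9 kg.
Tool frame: the origin (TCP) lies midway between the tips of the shut fingers; the grasp point (between the pads) lies 19 mm behind it; z points along the fingers, x is the direction in which the jaws open and shut, and the axes are right-handed (so a half turn about z gives the same grasp; the last joint's range is limited). The gripper opens to 85 mm and grips with 20 to 120 N. Pads are 22 mm wide; open, the fingers measure 114 mm over their backs; the gripper's body (76 mm by 85 mm) begins 54 mm behind the grasp point. The pads swing forward as they close: fully open they stand 13 mm farther back than shut.
Start: joints at [1.121, 0.291, -0.153, 1.127, 0, 1.431], TCP at [0.161, 0.5, 0.231] pointing down, gripper open.
Joint ranges: [-2.52, 2.52], [-0.91, 1.74], [-1.3, 1.37], [-1.96, 2.02], [-1.52, 1.47], [-3.14, 3.14]. Speed limits (rad/s): [2.22, 2.22, 2.79, 3.14, 3.14, 3.14].

INTERFACE

Orientations are given as a unit quaternion [x, y, z, w].
In Python, from workcell import reach, move_l, move_joints, grip, sleep, solve_ik, state, get_image, IKError, sign_off gives the robot as it stands. The module is installed in compiled form; this text tells all that it offers. Calls block until the motion is done:
- reach(position, orientation): joint-space move of the TCP to a pose.
- move_l(position, orientation=None, speed=0.15, until_force=None): straight line of the TCP; orientation=None keeps the orientation; speed is the mean speed in m/s. With until_force (N) it stops when the force on the tool has changed by that much, and returns True; else False.
- move_joints(angles): joint-space move.
- grip(opening, force=None): finger opening in m; force is the grip in N (None keeps the last); returns when the fingers have stopped.
- sleep(seconds).
- solve_ik(position, orientation): joint angles nearest the present ones, or None.
- state(): the state.
- get_image(name): name is "side" or "top"; returns a dict with "frame" (480x640x3 uint8, red, green, blue), "fx", "fy", "cx", "cy" (pixels), "world_to_cam" (4x4, takes a point from world to camera coordinates). Camera axes: x right, y down, z forward; pixel columns grow to the right and rows downward; lengths in m; the calibration is good to about 2 mm. A picture is of the moment at which its call begins. There is no depth.
A pose or a line that the arm cannot do raises IKError and nothing moves.
- sign_off(): hands the job in, once; it reports no verdict.
The state is a dict: "clock": time; "qpos": joint angles; "joint_velocities": joint speeds; "effort": joint torques, N m; "tool_pos": TCP position; "tcp_rot": TCP orientation; "wrist_force": force on the tool from outside, world axes, zero at the start; "wrist_torque": the same for the moment, N m; "grip_width": finger opening in m.
Only numpy, scipy, OpenCV 4.12 (cv2) and the standard library are available. Lean on these libraries where they do the work, as an engineer would, in place of code of your own. Each camera call takes 0.05 s, during which the arm holds its last target.

TASK

Set the lever jack flat on the bench with its saddle centred under the round lift pad on the front rail of the tray dolly, then press the jack's pump handle all the way down with the gripper so that the front wheels come off the bench, and finish holding the handle down: do not let go, the dolly sinks back if you do. Lift by that pad only, not by the square plates, and leave the other things on the bench where they are.

Things in the scene. Friction and masses are not known exactly. Their poses are not given: they have to be found in the camera images.
- jack: loose lever jack, about 0.9 kg, dark steel base plate 225 x 74 x 14 mm on the bench. Origin on its underside straight under the saddle centre; z up, x points from the handle end to the saddle end. The plate runs from x = -190 to +35 mm, y = -37 to +37 mm.
- jack_post (a point): centre of the top of the jack's fixed carrying post, to be gripped across its 28 mm width (jack y); 44 mm long (x), rising from the plate to 88 mm above the jack's underside, at jack x = -105 mm, y = 0; same axes as the jack
- saddle_top (a point): centre of the top face of the jack's saddle, a round steel disc 42 mm across on a piston at jack x = y = 0: 72 mm above the jack's underside with the handle up, rising 62.5 mm per rad of handle (50 mm in all)
- jack_handle (a joint): handle angle: 0 = up at rest, 0.80 rad = pressed fully down (stop). Hinge axis along jack y at jack x = -175, z = 52 mm; the arm, 155 mm to the cross-bar, points to -x, (0.72 - value) rad above level. Spring return (0.3 to 0.54 N m), no ratchet: let go, it rises and the load sinks. Loaded, it takes 10 to 18 N down on the cross-bar.
- handle_bar (a point): centre of the rubber cross-bar at the end of the pump handle: a round bar 24 mm thick, 90 mm long along the jack's y axis; its centre about 154 mm above the bench when up, 40 mm when fully down
- dolly_base: low wheeled steel dolly with a tray of paddles, given by its chocked rear wheels (fixed). Origin on the bench under its middle, z up, -x is its front. Frame 300 (x) by 296 mm (y), rails 92 to 117 mm high, load up to 155 mm. Front casters (70 x 24 mm wheels) at x = -105, y = +-135 mm, open between. Tips up about the rear axle (x = 130, z = 35 mm); takes 18 to 32 N at the pad.
- lift_pad: the marked lift point: round steel pad, 44 mm across, 8 mm thick, bolt head on top, on the dolly's front rail within 35 mm of its middle, fixed. Origin at the centre of its underside, 92 mm above the bench when down, 180 mm in front of the dolly's middle; x points into the dolly. The two square plates 115 mm either side of the rail's middle are not lift points.
- paddle_a: blue paddle with a round 144 mm blade, 250 mm long, 28 mm high, lying on the bench beyond the jack; origin on the bench 60 mm from the blade centre, blade towards its +x; a bystander
- paddle_b: a second paddle like paddle_a, lying near the dolly, close to the robot; a bystander
- spare_caster: spare caster of 92 mm height on a 50 x 60 mm wood block; origin under its centre; a bystander
- wrench: steel open-ended wrench, lying flat, long axis x; a bystander
- grease_tin: plain round tin, 68 mm across, 70 mm high, standing; a bystander
- tape: roll of yellow tape, 90 mm across, 24 mm high, lying flat; a bystander

How it is judged:
On the way, in this order (a step that is already met when the one before it is completed fails the run):
1. the jack stands flat on the bench with its saddle under the round lift pad, handle still up, dolly still down (horizontal distance between saddle_top and lift_pad below 0.015 m and angle between jack's own z axis and vertical below 0.05 rad and height (world z) of jack below 0.006 m and value of joint jack_handle below 0.25 rad and height (world z) of lift_pad below 0.096 m), for 0.2 s.
2. the handle is pressed down and the saddle lifts the pad (value of joint jack_handle above 0.6 rad and height (world z) of lift_pad above 0.104 m and contact force between jack and lift_pad above 4 N), for 0.2 s.
At the end, for the whole second after the job is handed in: The robot is still pressing the handle (over 1.5 N) at 0.70 rad or more of its 0.80; the lift pad rests on the saddle (over 4 N), its underside over 110 mm above the bench (18 mm lift), saddle and pad centred within 18 mm; the jack stands flat (within 0.05 rad) and still on the bench (value of joint jack_handle above 0.7 rad and height (world z) of lift_pad above 0.11 m and contact force between jack and lift_pad above 4 N and contact force between any of the fingers, the arm and jack above 1.5 N and horizontal distance between saddle_top and lift_pad below 0.018 m and linear speed of jack below 0.02 m/s and velocity of joint jack_handle between -0.05 and 0.05 rad/s and angle between jack's own z axis and vertical below 0.05 rad and height (world z) of jack below 0.006 m); the arm keeps its last pose, push and grip.
It fails at once if the dolly or its plates are lifted by the robot itself or before the jack is in place (height (world z) of lift_pad above 0.1 m and not (horizontal distance between saddle_top and lift_pad below 0.03 m)).
It fails at once if the jack is tipped over (angle between jack's own z axis and vertical above 0.5 rad).
It fails at once if a bystander is shifted by more than 40 mm (distance of any of paddle_a, paddle_b, spare_caster, wrench, grease_tin, tape from where it was at the start of the episode above 0.04 m).
It also fails if it takes over 54 s, if anything falls off the work surface, if the arm or the gripper's body presses on something with over 40 N, if the wrist force passes 120 N, or if a joint passes its speed limit or range.

## Working session

There is one attempt and no reset: what is moved stays moved. The work goes in short steps, each a Python script; the robot and the scene stay as the last script left them, time stands still between calls to the robot, and variables do not carry over. Pictures are saved under pics/ and viewed, and the job is handed in when it is done.

```bash
mkdir -p pics; ls; cat > h.py <<'E'
import numpy as np, cv2, json
from workcell import *
def snap(n,f):
    d=get_image(n); cv2.imwrite('pics/'+f+'.png',d['frame'][:,:,::-1]); np.savez('pics/'+f,**{k:np.array(v) for k,v in d.items()}); return d
def load(f): return np.load('pics/'+f+'.npz')
def bp(d,u,v,z):
    W=np.array(d['world_to_cam']);R=W[:3,:3];t=W[:3,3]
    r=R.T@np.array([(u-d['cx'])/d['fx'],(v-d['cy'])/d['fy'],1.]);c=-R.T@t
    return c+r*(z-c[2])/r[2]
def pr(d,p):
    W=np.array(d['world_to_cam']);q=W[:3,:3]@np.array(p)+W[:3,3]
    return np.array([d['fx']*q[0]/q[2]+d['cx'],d['fy']*q[1]/q[2]+d['cy']])
def crop(f,x0,y0,x1,y1,o,s):
    im=cv2.imread('pics/'+f+'.png')[y0:y1,x0:x1]; cv2.imwrite('pics/'+o+'.png',cv2.resize(im,None,fx=s,fy=s,interpolation=cv2.INTER_CUBIC))
E
python3 - <<'E'
from h import *
np.set_printoptions(precision=4,suppress=True)
for n in('top','side'):
    d=snap(n,n+'0'); W=d['world_to_cam'];print(n,d['fx'],d['cx'],d['cy'],-W[:3,:3].T@W[:3,3]);print(W[:3,:3])
print(state())
E
```

```text
pics
top 505.7591987730519 318.79502214170316 239.63746146797297 [0.3683 0.0554 1.2372]
[[ 0.0007 -1.     -0.0056]
 [-0.9888  0.0001 -0.1496]
 [ 0.1496  0.0056 -0.9887]]
side 469.8621627007138 324.91066020987984 242.75783939413986 [-0.0214 -0.8398  0.6985]
[[ 0.8529 -0.5221  0.0062]
 [-0.2429 -0.4073 -0.8804]
 [ 0.4621  0.7494 -0.4742]]
{'clock': 0.1, 'qpos': array([ 1.1207,  0.2912, -0.154 ,  1.1267, -0.    ,  1.4315]), 'joint_velocities': array([ 0.0007, -0.0017,  0.0009, -0.    ,  0.0007, -0.0005]), 'effort': array([  0.0016, -53.7976,  33.1919,   0.0093,  -0.0002,   0.    ]), 'tool_pos': array([0.1604, 0.4995, 0.2308]), 'tcp_rot': array([ 0.808 ,  0.5891, -0.0005,  0.0003]), 'wrist_force': array([-0.8956,  0.0802,  0.6966]), 'wrist_torque': array([-0.0488, -0.0235,  0.003 ]), 'grip_width': 0.08544296659328685}
```

View pics/top0.png

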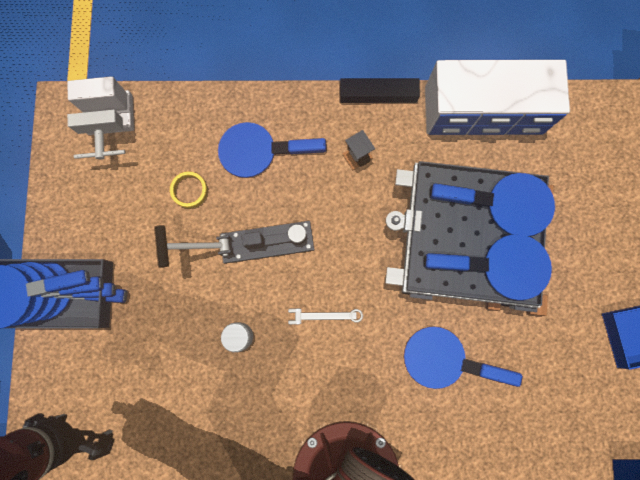

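View pics/side0.png

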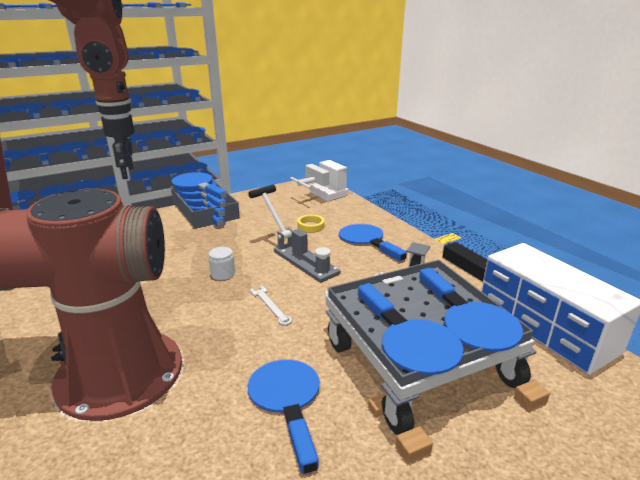

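The top picture shows the jack at about (225–312, 225–260) with its cross-bar at (162,246). The round pad is at about (396,220), between the square plates at (404,178) and (396,276). I'll enlarge both areas.

```bash
python3 - <<'E'
from h import *
crop('top0',150,210,320,280,'c_jack',4.7)
crop('top0',370,150,450,310,'c_pad',3.7)
E
```

```text
(no output)
```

View pics/c_jack.png

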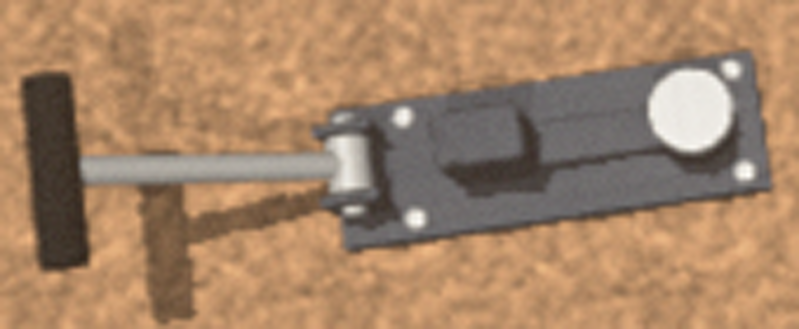

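View pics/c_pad.png

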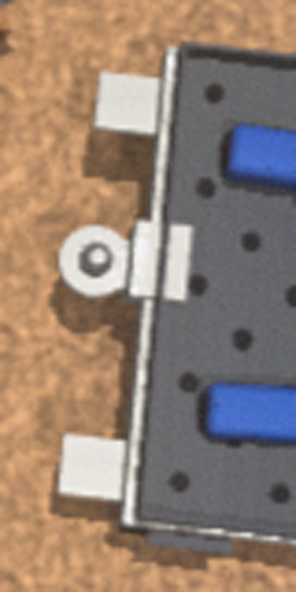

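```bash
python3 - <<'E'
from h import *
np.set_printoptions(precision=4,suppress=True)
d=load('top0')
J=lambda u,v,z:bp(d,(u+.5)/4.7+150-.5,(v+.5)/4.7+210-.5,z)
P=lambda u,v,z:bp(d,(u+.5)/3.7+370-.5,(v+.5)/3.7+150-.5,z)
sad=J(691,111,.072);bar=J(54,170,.154);b1=J(47,75,.16);b2=J(63,268,.16)
print('sad',sad,'bar',bar,'dist',np.linalg.norm((sad-bar)[:2]),175+155*np.cos(.72))
v=sad-bar;print('yaw',np.degrees(np.arctan2(v[1],v[0])),'bar ax',np.degrees(np.arctan2(*(b1-b2)[[1,0]])),np.linalg.norm(b1-b2))
c=[J(750,52,.014),J(770,187,.014),J(350,248,.014)]
print(c,np.linalg.norm(c[0]-c[1]),np.linalg.norm(c[2]-c[1]));v=c[1]-c[2];print(np.degrees(np.arctan2(v[1],v[0])))
post=[J(436,110,.088),J(515,103,.088),J(525,158,.088),J(446,166,.088)];print('post',np.mean(post,0),post)
a=np.arctan2(v[1],v[0])
print('post pred',sad[:2]-.105*np.array([np.cos(a),np.sin(a)]), 'bar pred',sad[:2]-(.175+.155*np.cos(.72))*np.array([np.cos(a),np.sin(a)]))
pad=P(95,260,.1);print('pad',pad)
e=P(165,48,.117)-P(123,525,.117);print('rail dir',np.degrees(np.arctan2(e[1],e[0])),np.linalg.norm(e))
for q in [(97,72),(94,125),(63,433),(59,495)]:print(P(*q,.1))
# others
for n,u,v,z in [('tape',188,190,.024),('tin',235,337,.07),('pa',246,150,.02),('pahandleend',325,146,.02),('caster',360,148,.09),('wr1',294,316,.005),('wr2',362,316,.005),('pb',434,357,.02)]: print(n,bp(d,u,v,z))
E
```

```text
sad [0.5597 0.1139 0.072 ] bar [0.5187 0.4032 0.154 ] dist 0.29220910767876335 291.52988801683875
yaw -81.94288938912142 bar ax 7.385661109212105 0.0900266698026252
[array([0.6005, 0.0861, 0.014 ]), array([0.5292, 0.0755, 0.014 ]), array([0.4974, 0.2928, 0.014 ])] 0.07205360670570482 0.21960145777506326
-81.66769083799969
post [0.5456 0.2161 0.088 ] [array([0.5576, 0.2381, 0.088 ]), array([0.5611, 0.1994, 0.088 ]), array([0.5338, 0.1941, 0.088 ]), array([0.5299, 0.2326, 0.088 ])]
post pred [0.5445 0.2178] bar pred [0.5174 0.4023]
pad [ 0.5859 -0.1129  0.1   ]
rail dir -6.417044571334202 0.2959429113562394
[ 0.7059 -0.1168  0.1   ]
[ 0.6717 -0.1142  0.1   ]
[ 0.4787 -0.0911  0.1   ]
[ 0.4409 -0.0879  0.1   ]
tape [0.6757 0.385  0.024 ]
tin [0.3213 0.2522 0.07  ]
pa [0.7794 0.2448 0.02  ]
pahandleend [0.7895 0.047  0.02  ]
caster [ 0.7603 -0.035   0.09  ]
wr1 [0.3686 0.1221 0.005 ]
wr2 [ 0.3687 -0.0417  0.005 ]
pb [ 0.2736 -0.2084  0.02  ]
```

The measurements agree with the given sizes:
- **Saddle to bar:** 292 mm, against 291.5 mm expected.
- **Bar length:** 90 mm.
- **Plate:** 72 mm wide.
- **Rail:** 296 mm.

That puts the saddle at (0.560, 0.114), the jack yaw at −81.8° and the pad at (0.586, −0.113). Next I'll grasp the post.

```bash
cat >> h.py <<'E'
PAD=np.array([0.5859,-0.1129]); SAD=np.array([0.5597,0.1139]); YAW=np.radians(-81.8)
def Q(th): return [np.cos(th/2),np.sin(th/2),0,0]
def u(y): return np.array([np.cos(y),np.sin(y)])
E
python3 - <<'E'
from h import *
np.set_printoptions(precision=4,suppress=True)
post=(SAD-.105*u(YAW)+np.array([.5456,.2161]))/2; print(post)
q=Q(YAW+np.pi/2)
grip(.085,60)
s=state();move_l([s['tool_pos'][0],s['tool_pos'][1],.30])
print(solve_ik([*post,.3],q),solve_ik([*post,.05],q))
reach([*post,.22],q)
snap('top','top1');snap('side','side1')
r=move_l([*post,.05],speed=.12,until_force=8);print(r)
s=state();print(s['tool_pos'],s['wrist_force'],s['clock'])
snap('side','side2')
E
```

```text
[0.5452 0.217 ]
[0.2542 0.3883 0.1668 1.3493 0.     1.6819] [ 0.2542  0.5616 -0.242   0.7672  0.      1.6819]
False
[0.5457 0.2171 0.0507] [-0.3623 -0.72    0.3835] 4.3583
```

View pics/side2.png

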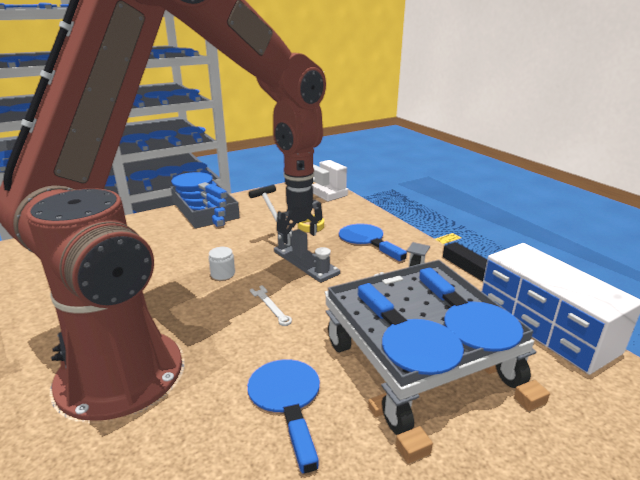

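The fingers straddle the post at about (300,235). Now I'll grip, lift 10 mm and check.

```bash
python3 - <<'E'
from h import *
np.set_printoptions(precision=4,suppress=True)
grip(0,90)
s=state();print(s['grip_width'],s['tool_pos'],s['wrist_force'])
p=s['tool_pos']; move_l([p[0],p[1],p[2]+.010],speed=.05); sleep(.3)
s=state();print(s['tool_pos'],s['wrist_force'],s['wrist_torque'],s['clock'])
snap('side','side3');snap('top','top3')
crop('side3',240,170,400,290,'c3',5); crop('top3',150,200,320,290,'c3t',4.7)
E
```

```text
0.026878567926603095 [0.5445 0.2169 0.0501] [-4.4955 -1.1404  5.6589]
[0.5443 0.2169 0.0599] [-0.8372 -0.1311 -9.431 ] [-0.0064  0.0226  0.017 ] 5.625
```

View pics/c3.png

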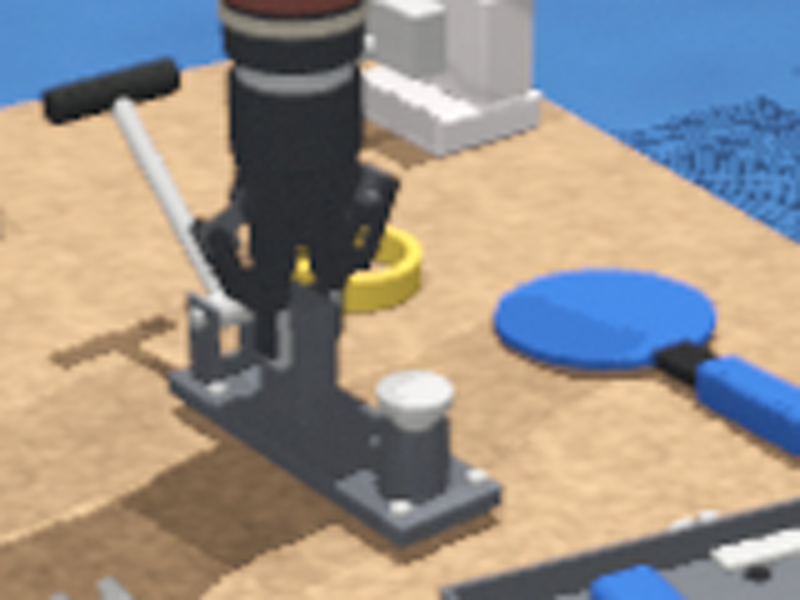

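View pics/c3t.png

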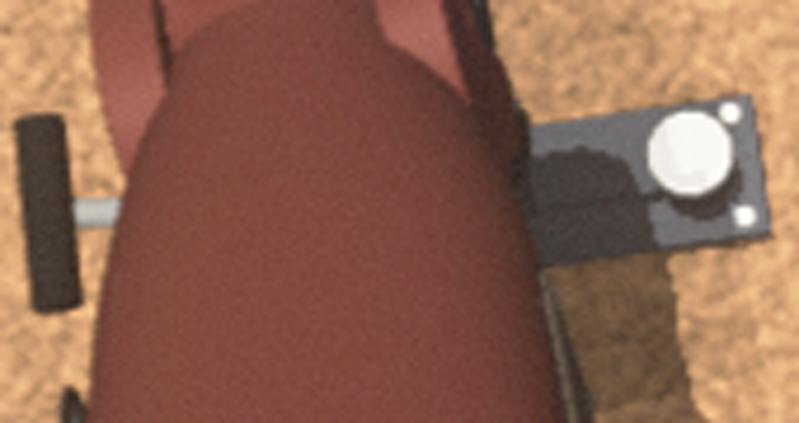

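The jack is fully lifted (9.4 N) and level, with the saddle at crop position (690,153). I'll carry it to the pad at this height and check before lowering.

```bash
python3 - <<'E'
from h import *
np.set_printoptions(precision=4,suppress=True)
d=load('top3')
J=lambda u,v,z:bp(d,(u+.5)/4.7+150-.5,(v+.5)/4.7+200-.5,z)
sad=J(690.5,153,.082); bar=J(48,213,.164); v=sad-bar
s=state(); tcp=s['tool_pos']
print(sad,np.degrees(np.arctan2(v[1],v[0])),np.linalg.norm(v[:2]),np.linalg.norm((sad-tcp)[:2]), sad-tcp)
tgt=PAD+.003*u(np.radians(-96.4))
g=tcp[:2]+(tgt-sad[:2])
print(g)
g0=g+np.array([0,.08])
move_l([*g0,tcp[2]],speed=.12)
move_l([*g,tcp[2]],speed=.06,until_force=10); sleep(.2)
s=state();print(s['tool_pos'],s['wrist_force'],s['clock'])
snap('side','side4');snap('top','top4')
crop('side4',250,200,410,320,'c4',5); crop('top4',280,150,450,290,'c4t',4.2)
E
```

```text
[0.5605 0.1136 0.082 ] -81.86166242024957 0.2921257073193248 0.10446973599007922 [ 0.0161 -0.1032  0.022 ]
[ 0.5695 -0.0127]
[ 0.5695 -0.0124  0.06  ] [-0.2331 -0.8005 -8.4473] 8.825
```

View pics/c4.png

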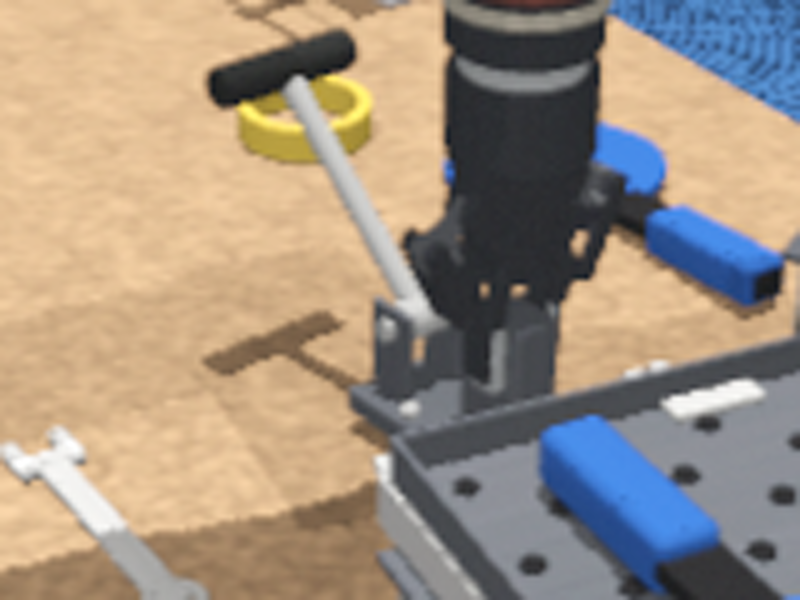

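View pics/c4t.png

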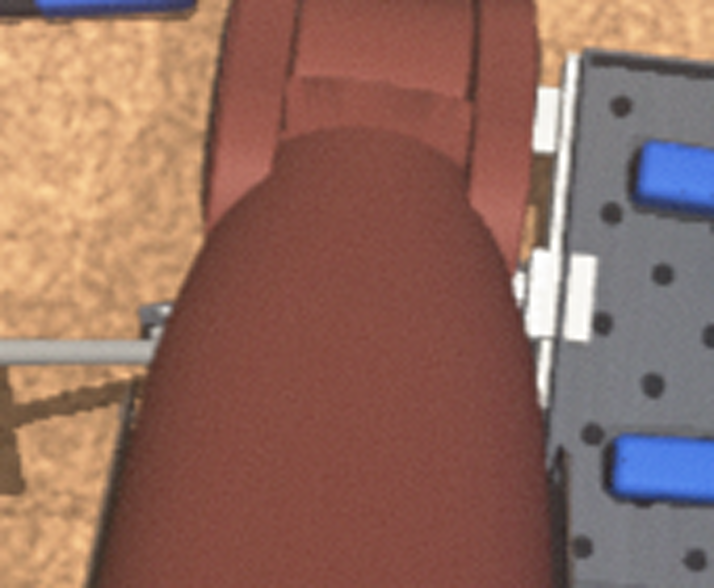

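The pad hides the saddle from both cameras, and nothing has touched anything on the way (wrist force steady at 8.4 N). I'll lower the jack, release it and retreat upward to look.

```bash
python3 - <<'E'
from h import *
np.set_printoptions(precision=4,suppress=True)
p=state()['tool_pos']
print(move_l([p[0],p[1],p[2]-.0115],speed=.03,until_force=6))
s=state();print(s['tool_pos'],s['wrist_force'])
grip(.06); grip(.085)
sleep(.2)
p=state()['tool_pos']
move_l([p[0],p[1],.26],speed=.15)
reach([.40,.22,.30],Q(YAW+np.pi))
s=state();print(s['tool_pos'],s['clock'])
snap('side','side5');snap('top','top5')
crop('side5',250,200,410,320,'c5',5); crop('top5',220,180,420,270,'c5t',4)
E
```

```text
True
[ 0.5692 -0.0126  0.0498] [-0.4094  0.6939  4.9285]
[0.4004 0.2197 0.2997] 12.9667
```

View pics/c5.png

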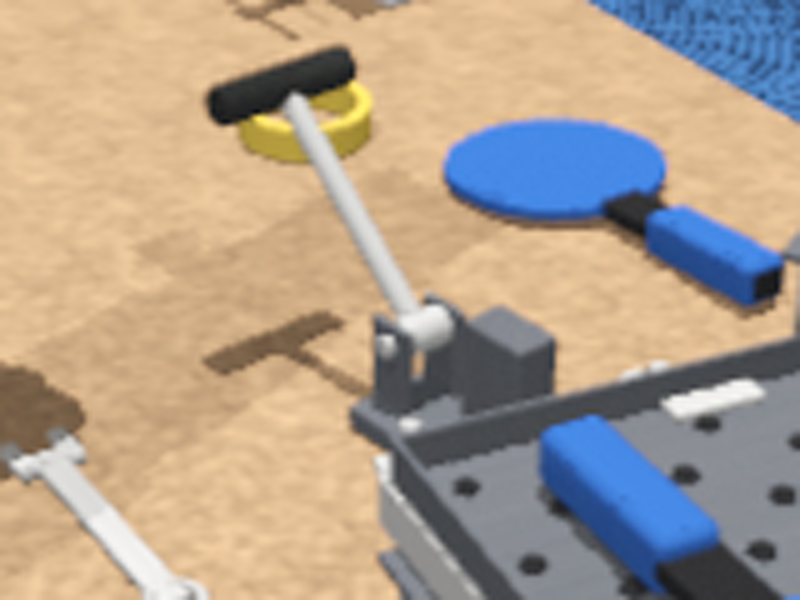

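View pics/c5t.png

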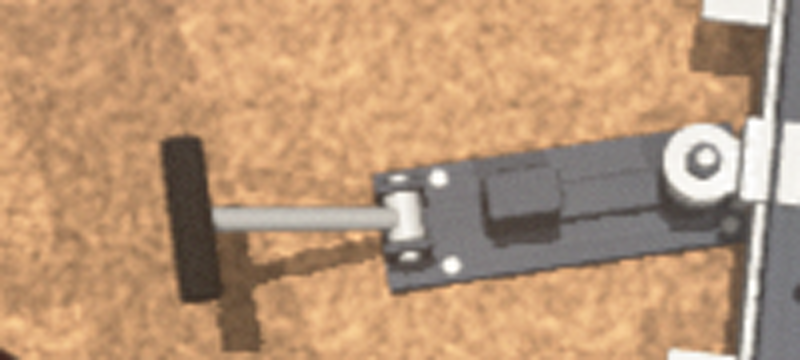

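```bash
python3 - <<'E'
from h import *
np.set_printoptions(precision=4,suppress=True)
d=load('top5')
J=lambda u,v,z:bp(d,(u+.5)/4+220-.5,(v+.5)/4+180-.5,z)
bar=J(190.5,218,.154); e=J(182,138,.16)-J(199,300,.16); print('bar',bar,np.degrees(np.arctan2(e[1],e[0])),np.linalg.norm(e))
post=np.mean([J(483,172,.088),J(556,166,.088),J(563,219,.088),J(491,227,.088)],0)
c=np.array([J(374,175,.014),J(393,293,.014)]);b=c.mean(0);v=post-b;print(post,b,np.linalg.norm(c[0]-c[1]),np.linalg.norm(v[:2]))
y=np.arctan2(*(c[1]-c[0])[[1,0]])
pv=post-bar
for n,a in [('bar-post',np.arctan2(pv[1],pv[0])),('bar ax',np.arctan2(e[1],e[0])-np.pi/2),('yaw0',YAW)]:
    print(n,np.degrees(a),bar[:2]+.2915*u(a),post[:2]+.105*u(a),b[:2]+.19*u(a))
print('pad now',J(705,157.5,.100), PAD)
E
```

```text
bar [0.5442 0.1735 0.154 ] 6.820298027595263 0.08920075115706436
[ 0.5678 -0.0109  0.088 ] [0.5572 0.0705 0.014 ] 0.07399105943047969 0.08211603717811787
bar-post -82.72241452798805 [ 0.5812 -0.1156] [ 0.5811 -0.1151] [ 0.5813 -0.1179]
bar ax -83.17970197240474 [ 0.5789 -0.1159] [ 0.5803 -0.1152] [ 0.5798 -0.1181]
yaw0 -81.8 [ 0.5858 -0.115 ] [ 0.5828 -0.1148] [ 0.5843 -0.1175]
pad now [ 0.588  -0.1143  0.1   ] [ 0.5859 -0.1129]
```

The independent estimates put the saddle about 3–6 mm from the pad centre, with the jack flat on the bench and the handle up. The dolly is still down. I'll press the bar with the fingers nearly shut (14 mm), so their tips cradle it, and follow the handle's arc.

```bash
cat >> h.py <<'E'
YJ=np.radians(-82.3); BAR=np.array([.5445,.1735]); QP=Q(YJ+np.pi)
def tip(th,dz=0):
    s=.155*(np.cos(.72-th)-np.cos(.72))
    b=BAR-s*u(YJ)
    return [*b,.052+.155*np.sin(.72-th)+.012+dz]
E
python3 - <<'E'
from h import *
np.set_printoptions(precision=4,suppress=True)
grip(.014,90)
for th in (0,.4,.8): print(tip(th),solve_ik(tip(th),QP))
reach(tip(0,.07),QP)
print(move_l(tip(0,-.006),speed=.05,until_force=3))
s=state();print(s['tool_pos'],tip(0),s['wrist_force'],s['grip_width'],s['clock'])
snap('side','side6');crop('side6',230,150,390,270,'c6',5)
snap('top','top6');crop('top6',200,180,360,300,'c6t',5)
E
```

```text
[np.float64(0.5445), np.float64(0.1735), np.float64(0.16620462415557835)] [ 0.1806  0.4207 -0.138   1.012   0.      0.0462]
[np.float64(0.5403998081090123), np.float64(0.20382567325422965), np.float64(0.11275781689549824)] [ 0.2341  0.4783 -0.1971  0.8954  0.      0.0997]
[np.float64(0.5394119581544774), np.float64(0.2111319690915732), np.float64(0.051613222434778214)] [ 0.2469  0.5479 -0.2624  0.7605  0.      0.1125]
True
[0.5442 0.174  0.1632] [np.float64(0.5445), np.float64(0.1735), np.float64(0.16620462415557835)] [0.1266 1.687  4.5517] 0.013648887271771588 15.7667
```

View pics/c6.png

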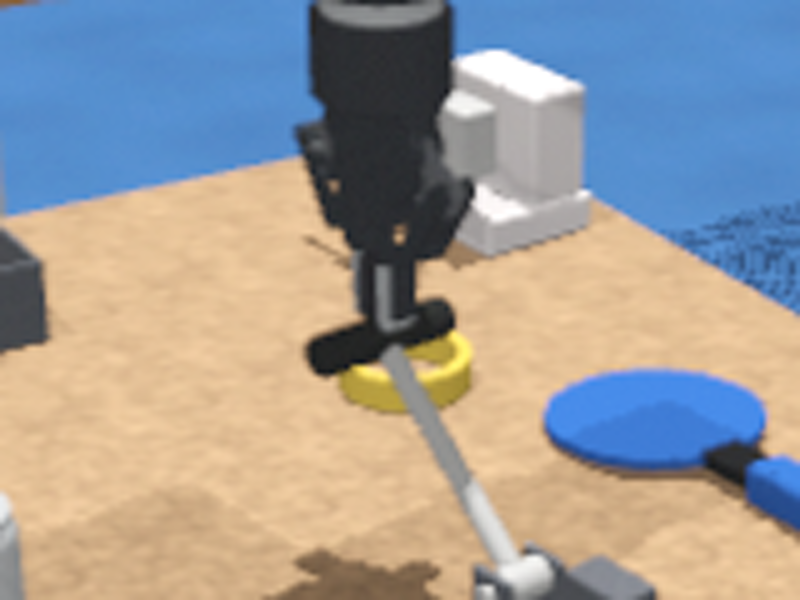

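The fingertips sit centred on the cross-bar at about (395,330) in the crop. Now I'll press along the arc.

```bash
python3 - <<'E'
from h import *
np.set_printoptions(precision=3,suppress=True)
for th in np.arange(.08,.73,.08):
    move_l(tip(th,-.003),speed=.05)
    s=state();print(round(th,2),s['tool_pos']-tip(th,-.003),s['wrist_force'],s['grip_width'])
    if np.linalg.norm(s['wrist_force'])>35: print('stop');break
print(s['clock'])
snap('side','side7');snap('top','top7');crop('side7',230,170,390,290,'c7',5);crop('top7',220,180,420,270,'c7t',4)
E
```

```text
0.08 [-0.  0.  0.] [-2.017  3.25   6.226] 0.013941276289253537
0.16 [0. 0. 0.] [-1.195  3.81   5.547] 0.013378818614305935
0.24 [0. 0. 0.] [-0.718  5.396  5.098] 0.014140216179655973
0.32 [0.    0.    0.001] [0.364 5.075 4.848] 0.014221391295491836
0.4 [0.001 0.    0.001] [-2.246  4.432 12.066] 0.013921954350593495
0.48 [0.001 0.    0.001] [-0.973  3.953 12.461] 0.014054207672379597
0.56 [0.001 0.    0.001] [-0.231  3.837 11.572] 0.014072146127736803
0.64 [0.001 0.    0.001] [-0.035  4.991 11.606] 0.013723765796224316
0.72 [0.001 0.    0.001] [-1.49   4.262 12.119] 0.014231338759462983
19.4583
```

View pics/side7.png

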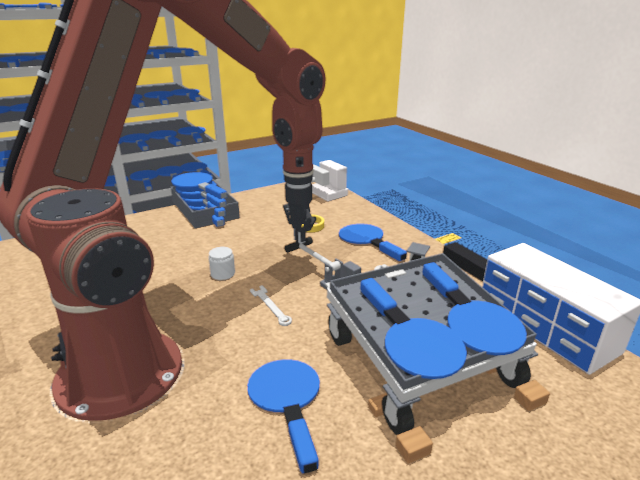

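View pics/c7t.png

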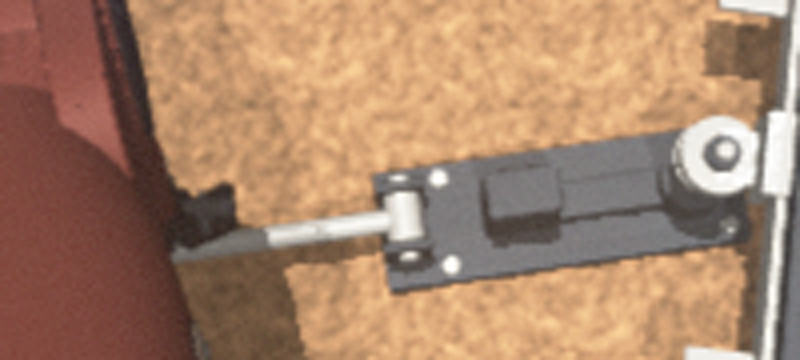

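The front is lifted and the load sits at about 12 N on the bar. The jack's plate corner is unmoved at crop (374,175). I'll press on to the stop.

```bash
python3 - <<'E'
from h import *
np.set_printoptions(precision=3,suppress=True)
for dz,th in [(-.003,.76),(-.003,.79),(-.004,.80),(-.005,.80),(-.006,.80),(-.007,.80),(-.008,.80),(-.009,.8),(-.010,.8)]:
    move_l(tip(th,dz),speed=.03); sleep(.1)
    s=state();print(th,dz,s['tool_pos'],s['wrist_force'],s['grip_width'])
    if s['wrist_force'][2]>20: break
sleep(.5)
s=state();print(s['tool_pos'],s['wrist_force'],s['clock'])
snap('side','side8');snap('top','top8');crop('side8',260,190,420,310,'c8',5);crop('top8',220,180,420,270,'c8t',4)
E
```

```text
0.76 -0.003 [0.541 0.212 0.056] [ 0.2    5.875 11.474] 0.014234508601275188
0.79 -0.003 [0.541 0.212 0.052] [-0.596  5.802 11.67 ] 0.014233318515308173
0.8 -0.004 [0.541 0.212 0.049] [ 0.223  5.306 10.704] 0.01412927823640153
0.8 -0.005 [0.541 0.212 0.048] [-1.159  4.321 14.959] 0.013840047780104623
0.8 -0.006 [0.541 0.212 0.048] [-3.347  4.618 20.52 ] 0.014225986700177806
[0.541 0.212 0.048] [-1.908  4.749 19.491] 21.975
```

View pics/c8.png

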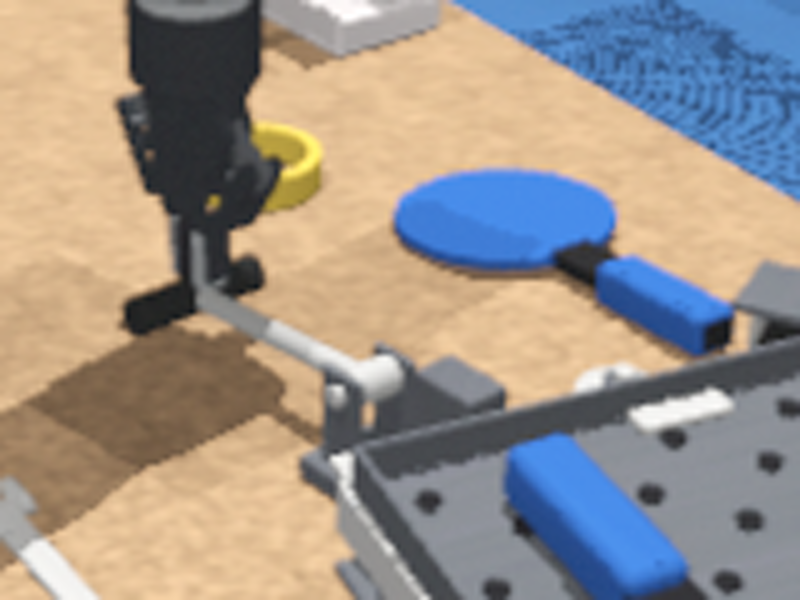

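View pics/c8t.png

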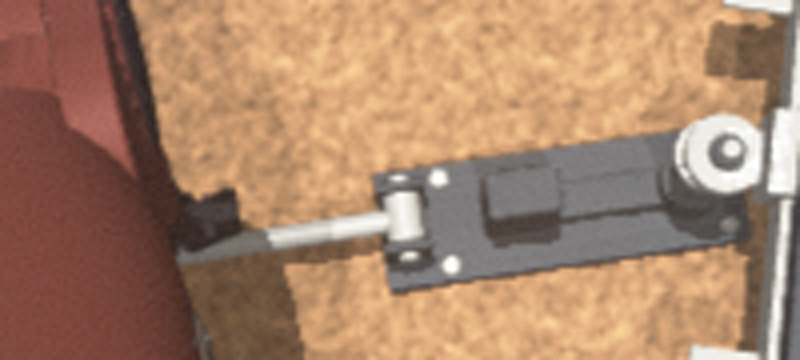

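```bash
python3 - <<'E'
from h import *
np.set_printoptions(precision=4,suppress=True)
crop('top8',380,200,420,235,'c8p',16)
d=load('top8')
J=lambda u,v,z:bp(d,(u+.5)/4+220-.5,(v+.5)/4+180-.5,z)
print('pad',J(723,153,.130),'left pad edge',J(682,153,.13),'saddle left edge',J(675,155,.122))
for s in ((.5853,-.1158),(.582,-.116)):
    c=(pr(d,[*s,.122])-[220-.5,180-.5])*4-.5; l=(pr(d,[*s,.122]+np.array([0,.021,0]))-[219.5,179.5])*4-.5;print(c,l)
E
```

```text
pad [ 0.5847 -0.1198  0.13  ] left pad edge [ 0.5847 -0.097   0.13  ] saddle left edge [ 0.5852 -0.0942  0.122 ]
[713.5591 154.7528] [676.071  154.7673]
[714.0502 160.5384] [676.5457 160.5523]
```

View pics/c8p.png

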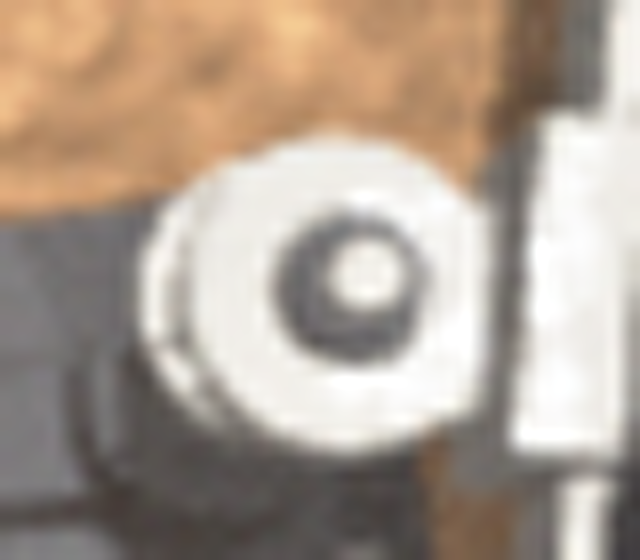

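The visible edge of the saddle matches the prediction. The pad is about 5 mm from the saddle centre, against a limit of 18 mm, and the handle is on its stop. I'll hand in now.

```bash
python3 - <<'E'
from h import *
s=state();print(s['tool_pos'],s['wrist_force'],abs(s['joint_velocities']).max(),s['clock'])
print(sign_off())
E
```

```text
[0.54094823 0.21160048 0.04779445] [-2.62046208  4.74951931 20.61476674] 0.0011573273262148803 22.075
the job is handed in; nothing more can be done
None
```

The dolly's front is up on the jack, and I handed in at 22.1 s with the gripper still pressing the handle on its stop. `sign_off` gave no verdict, so the result rests on my own checks below.

I gripped the jack by its post, lifted it 10 mm and slid its saddle under the round pad. After setting it down and letting go of the post, I pressed the cross-bar down along the handle's arc with the fingers nearly shut.

Last checks:
- **Handle:** at the stop the fingertips were at 48 mm and still, and the push rose from about 11 N to 20 N in the last 2 mm.
- **Lift:** in the top picture the pad shows about 5 mm from the saddle centre (limit 18 mm). I took its height as fully lifted, about 122 mm to its underside, from the handle travel; I did not measure it separately.
- **Jack:** the rear corner of its plate did not move in the pictures while I pressed, and the jack looks flat.
- **Other things on the bench:** I never touched them, and the ones still in view at the end look unmoved.

One disagreement: before pressing, the image estimates of the saddle's offset from the pad ranged from about 2 to 8 mm, depending on which jack features I used. All of them were within the 15 mm limit.

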